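# Set and clamp the sliding leg of a carton gauge

## Robot

A 6-joint arm with a two-finger parallel gripper is mounted at the origin on the work surface. World frame = base frame: x ahead of the robot, y to its left, z up, the work surface at z = 0. Lengths are in mm, angles in rad, forces in N, time in s.
With the tool pointing down it reaches from about 275 to 750 mm from the base axis. Payload 10.2 kg.
Tool frame: the origin (TCP) lies between the finger pads; the fingertips stand 22 mm ahead of it and the grasp point (between the pads) lies 3 mm ahead of it (ctrl.nose_length is the distance from the TCP to the fingertips, in mm); y points along the fingers, z is the direction in which the jaws open and shut, and the axes are right-handed (so a half turn about y gives the same grasp; the last joint's range is limited). The gripper opens to 85 mm and grips with 20 to 120 N. Pads are 22 mm wide; open, the fingers measure 114 mm over their backs; the gripper's body (76 mm by 85 mm) begins 54 mm behind the grasp point. The pads swing forward as they close: fully open they stand 13 mm farther back than shut.
Start: joints at [0.996, 0.313, 1.498, -0, 1.331, -0.223], TCP at [180.922, 492.847, 253.294] pointing down, gripper open.
Joint ranges: [-2.94, 2.94], [-0.97, 2.17], [0.19, 2.56], [-1.23, 4.37], [0.02, 3.11], [-2.88, 2.88]. Speed limits (rad/s): [2.39, 2.39, 3.01, 3.14, 3.14, 3.14].

## Interface

Orientations are given as a unit quaternion [w, x, y, z].
In Python, from rig import ctrl, eyes, models gives the robot as it stands.
- The arm moves only by the shell command python3 -m crank 'ROWS' [FORCE]. ROWS is JSON, a list of rows, each an object with "dp": the shift along the tool's x, y, z in mm, a list of three; "roll": the turn about the tool's y in rad; "gripper": the closure in counts, from 0 (fully open) to 255 (shut). A call has 1 to 10 rows; each row is the pose to reach, as a shift and turn from the pose commanded when the call began, along the tool's axes at that moment; what a row does not reach only later rows make up. A row lasts 1/12 s, in which the tool goes at most 41.7 mm and 7.16 degrees, less where a joint would pass 70% of its speed; a pose out of reach is approached as far as the arm can. A call with a gripper value outside its range is refused whole. The fingers move at their own pace and stop on an object; FORCE is the grip in N (left out, the last holds). Time passes only in rows, so rows that repeat a pose let the fingers close. It gives the time, the measured TCP pose, the force and the opening at its end, in the units of the state.
- ctrl.sense(): the state, without advancing time (a new reading comes with each control period).
- eyes.capture(name): name is "side" or "top"; returns a dict with "color" (400x640x3 uint8, red, green, blue), "fx", "fy", "cx", "cy" (pixels), "R" (3x3) and "t" (3): a world point X has camera coordinates R X + t. Camera axes: x right, y down, z forward; pixel columns grow to the right and rows downward; lengths in mm; the calibration is good to about 2 mm. A picture is of the moment at which its call begins. There is no depth.
- ctrl.finish_job(): hands the job in, once; it reports no verdict.
Trained networks look in a picture, given as the dict that the camera call returned (one of the last four; its "shot" number tells which), for a name from the list of things; names that differ only in an ending like _2 or _b are one class to them, and where a whole thing is asked for, a point or a joint stands for the part that bears it (a point fixed in the world has none). Each returns a list of dicts, best first, with "confidence" (0 to 1); they miss things now and then, are a little off and sometimes report something else, mostly with a low value. They report only what shows in the picture. A call takes as long as a camera call.
- models.spot_in(picture, label): "extent" ([centre column, centre row, width, height] in pixels, round what is visible of it).
- models.spot_point(picture, label): "centre" ([column, row] in pixels: a listed point, or the origin of a listed thing).
The state is a dict: "time_s": time; "joints": joint angles; "dq": joint speeds; "tau": joint torques, N m; "eef_pos": TCP position; "ee_rot": TCP orientation; "force": force on the tool from outside, world axes, zero at the start; "wrist_torque": the same for the moment, N m; "grip_width": opening from 0.0 (shut) to 1.0 (fully open).
Only numpy, scipy, OpenCV 4.12 (cv2) and the standard library are available. Lean on these libraries where they do the work, as an engineer would, in place of code of your own. Each camera call takes 0.05 s, during which the arm holds its last target. There are 200 camera calls.

## Task

On the pharmacy counter, pull the sliding leg of the carton gauge out of its parking clip, against its return spring, until its yellow pointer lines up with the red length mark. Only then, while still holding the leg there, squeeze the red cam lever fully closed against the black grip plate. Finish holding: keep lever and grip plate pinched between the fingers with the leg at the mark, and leave the two cartons and the pill jar where they stand.

Things in the scene. Friction and masses are not known exactly. Their poses are not given: they have to be found in the camera images.
- gauge: Fixed carton gauge: grey bed 400 x 160 x 12 mm with an aluminium rail (36 wide, top at 28). Origin: centre of the bed's underside, on the counter. x: along the rail, the way the leg is pulled out, to the end fence (x 184 to 196, 130 wide, top at 70); z up. Black spring box at the other end (top at 36), clip housing at x -112 to -88, y 49 to 71 (top at 34); paper scale along y -78 to -54.
- leg: Sliding leg on the rail, axes as the gauge's. Origin: on the rail's centre line at its top, 28 mm over the counter; parked at gauge x -95, slides 170 mm to +x. Blue shoe x -40 to 30, y -25 to 25, top z 13. A ball clip holds it parked: about 15 N to +x frees it within 15 mm. Then a spring pulls it back to -x with 4 to 6 N all along (friction 1 N): let go with the lever open, it runs back.
- stop_face (a point): Centre of the -x face of the leg's upright aluminium stop plate, at (22, 0, 35) mm in the leg's frame. The plate is 8 mm thick, stands across the rail, y -65 to 65, z 13 to 57 (top 85 mm over the counter). This is the face to push to +x: fingers pointing down astride grip plate and lever can press their flanks on it; the spring keeps it on them.
- leg_pointer (a point): Tip of the leg's yellow pointer, at (-30, -56, 4) mm in the leg's frame, reaching over the bed to the scale.
- length_mark: Red length mark fixed on the scale: a line 4 mm wide along the rail and 20 mm long, with a 14 x 8 x 14 mm tab. Origin: middle of the line, on the bed; axes as the gauge's. At each start it is elsewhere along the scale, 55 to 125 mm to +x of the parked pointer. The leg is at the mark when the pointer tip has the same gauge x as this origin.
- grip_plate (a point): Black upright grip plate (its solid: leg_c3) fixed on the leg, 34 mm along the rail, 8 mm thick, 68 mm high. This point is its middle, at (1, -8, 47) mm in the leg's frame; outer face at leg y -12, top 109 mm over the counter.
- cam_lever: Red cam lever, 30 mm along the rail, 8 mm thick, hinged on the leg. Origin on the hinge at (1, 8, 20) mm in the leg's frame; z towards the tip. Starts open, leaning 0.40 to 0.48 rad to +y. Closed: upright on its end stop, outer face at leg y 12, 24 mm from the grip plate's outer face, 8 mm gap between. Stays where put. 5 to 12 N near the tip swings it; pinch with 20 to 40 N. Shutting it brakes the leg.
- lever_tip (a point): Tip of the cam lever, middle of its end, 61 mm from the hinge. Open, the tip's outer edge is at up to y 40 mm in the leg's frame, so lever and grip plate together are at most 52 mm wide; closed, the tip is 109 mm over the counter.
- blue_carton: Bystander: white and blue medicine carton 95 x 42 x 50 mm standing loose beside the gauge; origin at the centre of its underside. Leave it alone.
- orange_carton: Bystander: white and orange medicine carton 70 x 45 x 35 mm standing loose beside the gauge; origin at the centre of its underside. Leave it alone.
- pill_jar: Bystander: amber pill jar 48 mm in diameter, 62 mm high, with white cap, standing loose beside the gauge; origin at the centre of its underside. Leave it alone.

How it is judged (in metres and radians):
On the way, in this order (a step that is already met when the one before it is completed fails the run):
1. the leg is pulled out of its parking clip with the lever still open (x of leg in the frame of gauge above -0.075 m and angle between the z axis of cam_lever and the z axis of gauge, either way round above 0.25 rad), for 0.1 s.
2. the leg is held by the fingers with its pointer within 5 mm of the mark, the lever still open (x of leg_pointer in the frame of length_mark between -0.005 and 0.005 m and angle between the z axis of cam_lever and the z axis of gauge, either way round above 0.25 rad and contact force between the fingers and leg above 0.5 N and linear speed of leg below 0.02 m/s), for 0.2 s.
3. the lever is closed with the leg at the mark and the fingers on it (x of leg_pointer in the frame of length_mark between -0.005 and 0.005 m and angle between the z axis of cam_lever and the z axis of gauge, either way round below 0.07 rad and contact force between the fingers and leg above 0.5 N), for 0.2 s.
At the end, for the whole second after the job is handed in: The pointer is within 5 mm of the red mark, the cam lever within 0.07 rad of upright (closed), the leg still, and the fingers press grip plate and lever with at least 2 N each; cartons and jar upright and within 20 mm of where they stood (x of leg_pointer in the frame of length_mark between -0.005 and 0.005 m and angle between the z axis of cam_lever and the z axis of gauge, either way round below 0.07 rad and contact force between the fingers and leg_c3 above 2 N and contact force between the fingers and cam_lever above 2 N and linear speed of leg below 0.02 m/s and distance of each of blue_carton, orange_carton, pill_jar from where it was at the start of the episode below 0.02 m and angle between each of blue_carton, orange_carton, pill_jar's own z axis and vertical below 0.15 rad); the arm keeps its last pose, push and grip.
It fails at once if the lever is closed while the pointer is more than 8 mm from the mark (angle between the z axis of cam_lever and the z axis of gauge, either way round below 0.15 rad and (x of leg_pointer in the frame of length_mark below -0.008 m or x of leg_pointer in the frame of length_mark above 0.008 m)).
It fails at once if a carton or the jar is moved by more than 30 mm or tipped over (distance of any of blue_carton, orange_carton, pill_jar from where it was at the start of the episode above 0.03 m or angle between any of blue_carton, orange_carton, pill_jar's own z axis and vertical above 0.5 rad).
It also fails if it takes over 30 s, if anything falls off the work surface, if the arm or the gripper's body presses on something with over 40 N, if the wrist force passes 120 N, or if a joint passes its speed limit or range.

## Working session

There is one attempt and no reset: what is moved stays moved. The work goes in short steps, Python scripts to look and compute and a shell command to move; the robot and the scene stay as the last step left them, time stands still between calls to the robot, and variables do not carry over. Pictures are saved under pics/ and viewed, about 8 in all and at most 12, crops included, and the job is handed in when it is done.

```bash
ls; mkdir -p pics; cat > h.py <<'E'
import numpy as np, cv2
from rig import ctrl, eyes, models
def ray(p,uv):
    R=np.array(p["R"]);t=np.array(p["t"])
    d=R.T@np.array([(uv[0]-p["cx"])/p["fx"],(uv[1]-p["cy"])/p["fy"],1]); return -R.T@t,d
def onz(p,uv,z):
    o,d=ray(p,uv); return o+d*(z-o[2])/d[2]
def tri(obs):
    A=np.zeros((3,3));b=np.zeros(3)
    for p,uv in obs:
        o,d=ray(p,uv);d=d/np.linalg.norm(d);M=np.eye(3)-np.outer(d,d);A+=M;b+=M@o
    return np.linalg.solve(A,b)
def proj(p,X):
    c=np.array(p["R"])@np.array(X)+np.array(p["t"]); return np.array([p["fx"]*c[0]/c[2]+p["cx"],p["fy"]*c[1]/c[2]+p["cy"]])
def save(p,n): cv2.imwrite(f"pics/{n}.png",p["color"][:,:,::-1])
E
python3 - <<'E'
from h import *
np.set_printoptions(precision=1,suppress=True)
T=eyes.capture("top");S=eyes.capture("side");save(T,"t0");save(S,"s0")
for l in ["gauge","leg","stop_face","leg_pointer","length_mark","grip_plate","cam_lever","lever_tip","blue_carton","orange_carton","pill_jar"]:
    a=models.spot_point(T,l)[:1];b=models.spot_point(S,l)[:1]
    print(l,[(x["centre"],round(x["confidence"],2)) for x in a+b], tri([(T,a[0]["centre"]),(S,b[0]["centre"])]) if a and b else "")
s=ctrl.sense();print(s["eef_pos"],s["ee_rot"],s["force"],s["grip_width"])
E
```

```text
pics
gauge [([319.7, 186.3], 0.81), ([305.0, 221.2], 0.57)] [592.   62.3 -12.4]
leg [([371.8, 186.8], 0.65), ([332.5, 239.4], 0.79)] [587.8 -34.7  21.4]
stop_face [([361.5, 183.9], 0.68), ([324.3, 221.5], 0.55)] [587.1 -14.   50.8]
leg_pointer [([392.8, 156.0], 0.76), ([367.8, 237.5], 0.63)] [640.9 -71.5  26.7]
length_mark [([351.8, 153.1], 0.61), ([350.5, 220.5], 0.37)] [655.1  -0.2   3.2]
grip_plate [([376.7, 176.2], 0.84), ([336.1, 216.2], 0.92)] [595.7 -37.7  77.8]
cam_lever [([373.5, 188.6], 0.66), ([328.9, 235.7], 0.66)] [581.1 -35.8  36.6]
lever_tip [([379.0, 204.3], 0.56), ([316.1, 215.8], 0.66)] [549.6 -40.1 104.8]
blue_carton [([284.1, 106.4], 0.79), ([341.8, 174.0], 0.76)] [741.4 131.5   0.8]
orange_carton [([271.6, 264.4], 0.61), ([224.1, 219.7], 0.64)] [450.1 148.2   1.9]
pill_jar [([363.2, 112.6], 0.8), ([386.4, 214.3], 0.65)] [733.3 -21.5  -5.4]
[180.9 492.8 253.3] [-0.7  0.7 -0.1  0.1] [-0.7 -0.1  0.6] 1.0000056892988916
```

```bash
python3 - <<'E'
import cv2,numpy as np
a=cv2.imread("pics/t0.png")[80:300,200:480];b=cv2.imread("pics/s0.png")[130:310,180:460]
c=np.vstack([cv2.resize(a,None,fx=2,fy=1.5*0+1.5,interpolation=3),cv2.resize(b,None,fx=2,fy=1.5,interpolation=3)])
cv2.imwrite("pics/c0.png",cv2.resize(c,(700,600)))
E
```

```text
(no output)
```

View pics/t0.png

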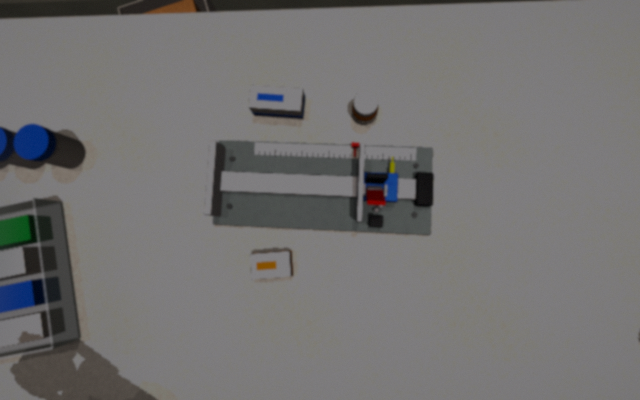

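View pics/s0.png

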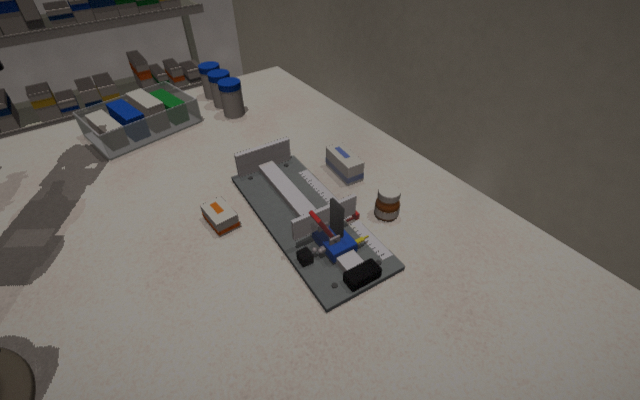

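The top view shows the gauge with its fence at left (col 212) and the leg parked at right (col 375). The red mark is at about (355,147), the pointer tip at about (392,160) and the jar at (364,110). The side view agrees. Next I'll fit the gauge pose.

```bash
cat > m.py <<'E'
from h import *
from scipy.optimize import least_squares
np.set_printoptions(precision=1,suppress=True)
def G(q,X):
    c,s=np.cos(q[2]),np.sin(q[2]); return np.array([q[0]+c*X[0]-s*X[1],q[1]+s*X[0]+c*X[1],X[2]])
def toG(q,P):
    c,s=np.cos(q[2]),np.sin(q[2]);d=np.array(P[:2])-q[:2]; return np.array([c*d[0]+s*d[1],-s*d[0]+c*d[1]])
def blob(p,lo,hi,box):
    h=cv2.cvtColor(p["color"],cv2.COLOR_RGB2HSV);m=cv2.inRange(h,lo,hi);k=np.zeros_like(m);x0,y0,x1,y1=box;k[y0:y1,x0:x1]=m[y0:y1,x0:x1];return np.argwhere(k)[:,::-1]
E
python3 - <<'E'
from m import *
T=eyes.capture("top");S=eyes.capture("side")
obs=[(T,(217,141),(200,-80,12)),(T,(433,149),(-200,-80,12)),(T,(432,235),(-200,80,12)),(T,(213,228),(200,80,12)),
(S,(327,304),(-200,80,6)),(S,(401,266),(-200,-80,10))]
f=lambda q:np.concatenate([proj(p,G(q,X))-uv for p,uv,X in obs])
r=least_squares(f,[592,62,1.57],loss='soft_l1');q=r.x;print(q,f(q)); np.save("q.npy",q)
print("yaw",q[2])
for l,z in [("leg_pointer",32),("length_mark",12),("stop_face",63),("grip_plate",75),("lever_tip",103)]:
    for p in (T,S):
        for d in models.spot_point(p,l)[:2]: print(l,toG(q,onz(p,d["centre"],z)),round(d["confidence"],2))
for n,lo,hi,b in [("red",(0,150,60),(8,255,255),(345,135,362,165)),("yel",(22,120,80),(35,255,255),(380,145,405,185))]:
    c=blob(T,lo,hi,b);print(n,len(c),c.mean(0),c.min(0),c.max(0))
for X in [(-125,-56,32),(-95+1,-8,109)]: print(X,[proj(p,G(q,X)) for p in (T,S)])
from scipy.spatial.transform import Rotation as Ro
s=ctrl.sense();w=s["ee_rot"];print(Ro.from_quat([w[1],w[2],w[3],w[0]]).as_matrix())
cv2.imwrite("pics/z.png",cv2.resize(T["color"][130:220,335:445,::-1],None,fx=7,fy=6,interpolation=cv2.INTER_CUBIC))
E
```

```text
[587.7  56.5   1.5] [ 0.5  1.4 -0.4 -1.4 -0.6  0.5 -0.8 -0.7 -0.6  7.5  4.1 -0.3]
yaw 1.533421582138603
leg_pointer [-125.6  -58.5] 0.81
leg_pointer [-99.8  30.2] 0.62
leg_pointer [-127.2  -54. ] 0.72
length_mark [-95.8  -4.5] 0.66
length_mark [-56.  -72.1] 0.53
length_mark [-66.4 -59.2] 0.56
stop_face [-68.8   0.1] 0.57
stop_face [-73.9  -3.7] 0.71
grip_plate [-95.6 -13.5] 0.55
grip_plate [-97.7  -9.3] 0.77
lever_tip [-96.1  38.1] 0.55
lever_tip [-98.2  35.2] 0.54
red 38 [354.8 146.7] [352 143] [358 154]
yel 60 [392. 166.] [390 158] [394 172]
(-125, -56, 32) [array([392.2, 157.3]), array([367.7, 235.4])]
(-94, -8, 109) [array([377.7, 176.7]), array([336.2, 203. ])]
[[ 0.9 -0.   0.3]
 [-0.3  0.   0.9]
 [-0.  -1.  -0. ]]
```

View pics/z.png

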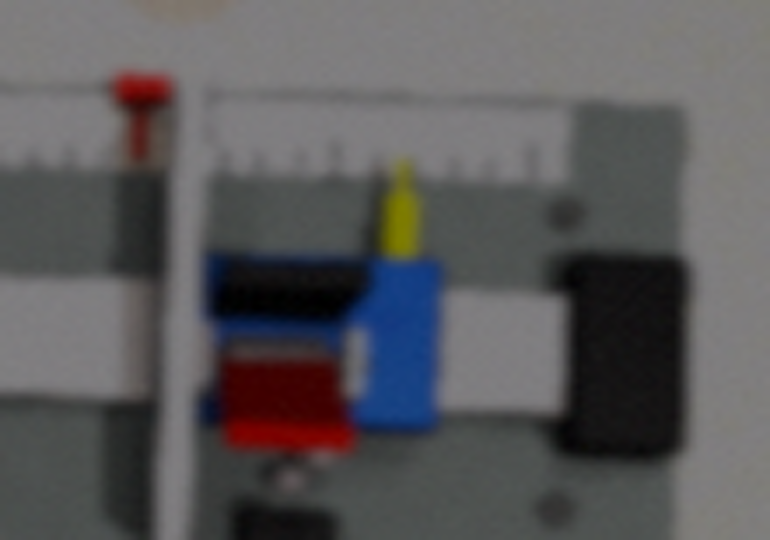

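```bash
cat >> m.py <<'E'
from scipy.spatial.transform import Rotation as Ro
def goal(q,gx,gy,z):
    s=ctrl.sense();w=s["ee_rot"];R=Ro.from_quat([w[1],w[2],w[3],w[0]]).as_matrix()
    d=R.T@(G(q,(gx,gy,z))-np.array(s["eef_pos"]))
    yaw=np.arctan2(R[1,0],R[0,0]);roll=-((q[2]-np.pi-yaw+np.pi)%(2*np.pi)-np.pi)
    print("t",s["time_s"],"F",np.array(s["force"]),"w",s["grip_width"],"dp",d,"roll %.3f"%roll,"gauge pos",toG(q,s["eef_pos"]),s["eef_pos"][2])
E
python3 - <<'E'
from m import *
q=np.load("q.npy");T=eyes.capture("top")
print("ptr",toG(q,onz(T,(392.7,156.7),32)),"mark",toG(q,onz(T,(355.0,152),12)),toG(q,onz(T,(355.2,148.5),12)),toG(q,onz(T,(354.6,156),12)))
print("lever top edge",toG(q,onz(T,(377,204.5),103)))
goal(q,-95,10,190)
E
```

```text
ptr [-125.8  -57. ] mark [-59.1 -68.3] [-59.2 -74.8] [-58.6 -60.8]
lever top edge [-94.6  35.6]
t 1.85 F [ 0.3  0.5 -0.1] w 0.9995092079726248 dp [ 552.1   63.3 -362.9] roll 1.256 gauge pos [420.9 422.8] 253.29979222621085
```

```bash
python3 -m crank '[{"dp":[41,0,-27],"roll":0.12,"gripper":0},{"dp":[80,0,-53],"roll":0.24,"gripper":0},{"dp":[118,0,-78],"roll":0.36,"gripper":0},{"dp":[155,0,-102],"roll":0.48,"gripper":0},{"dp":[190,0,-125],"roll":0.6,"gripper":0},{"dp":[225,0,-148],"roll":0.72,"gripper":0},{"dp":[260,0,-171],"roll":0.84,"gripper":0},{"dp":[295,0,-194],"roll":0.96,"gripper":0},{"dp":[330,0,-217],"roll":1.08,"gripper":0},{"dp":[365,0,-240],"roll":1.2,"gripper":0}]' 25
python3 -c "
from m import *
goal(np.load('q.npy'),-95,10,190)"
```

```text
time_s: 2.68
eef_pos: [429.7, 156.0, 253.5]
ee_rot: [0.503, -0.503, 0.497, -0.497]
force: [1.1, 0.5, 0.5]
grip_width: 0.997
t 2.6833 F [1.1 0.5 0.5] w 0.9967016276592621 dp [196.   63.6 141.9] roll 0.050 gauge pos [ 93.6 161.6] 253.54823525811238
```

```bash
python3 -m crank '[{"dp":[30,5,22],"roll":0.05,"gripper":0},{"dp":[60,15,44],"roll":0.05,"gripper":0},{"dp":[90,25,66],"roll":0.05,"gripper":0},{"dp":[120,35,88],"roll":0.05,"gripper":0},{"dp":[150,45,110],"roll":0.05,"gripper":0},{"dp":[180,55,132],"roll":0.05,"gripper":0},{"dp":[196,63,142],"roll":0.05,"gripper":0},{"dp":[196,63,142],"roll":0.05,"gripper":0},{"dp":[196,63,142],"roll":0.05,"gripper":0}]'
python3 - <<'E'
from m import *
q=np.load('q.npy');S=eyes.capture("side");T=eyes.capture("top")
cv2.imwrite("pics/a1.png",np.vstack([cv2.resize(p["color"][y:y+150,x:x+200,::-1],None,fx=3,fy=2,interpolation=2) for p,x,y in((T,300,100),(S,240,120))]))
goal(q,-95,10,84)
E
```

```text
time_s: 3.43
eef_pos: [574.5, -35.8, 189.6]
ee_rot: [0.492, -0.492, 0.508, -0.508]
force: [-0.2, 0.2, 0.6]
grip_width: 1.002
t 3.5333 F [-0.2  0.2  0.8] w 1.0009960690199966 dp [  3.5 106.7  -0.1] roll 0.007 gauge pos [-91.5   9.9] 190.71955384248164
```

View pics/a1.png

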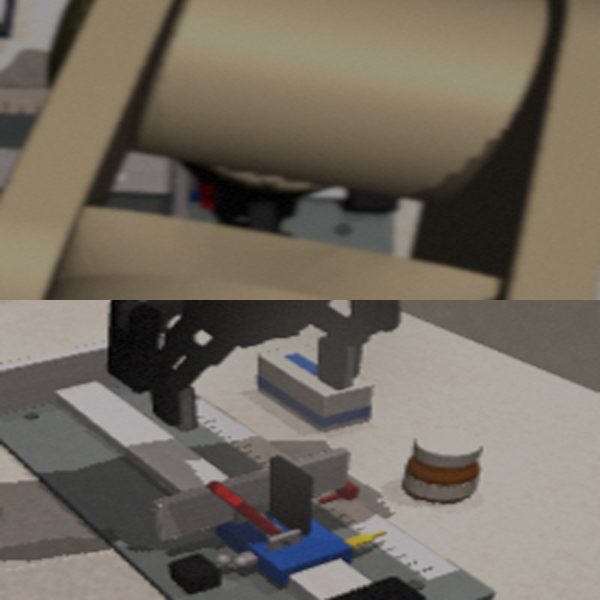

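The side view shows the open fingers above and on either side of the leg, with tips at about (300,181) and (354,162). I'll check those tips against the model.

```bash
python3 - <<'E'
from m import *
q=np.load('q.npy');S=eyes.capture("side")
for z in (168,175,181): print(z,[proj(S,G(q,(-91.5,y,z))) for y in (60,-40)])
E
```

```text
168 [array([297.6, 188.7]), array([352.8, 166.7])]
175 [array([297.3, 184.9]), array([353., 163.])]
181 [array([297.1, 181.7]), array([353.2, 159.8])]
```

```bash
python3 -m crank '[{"dp":[4,25,0],"roll":0.007,"gripper":0},{"dp":[5,50,0],"roll":0.007,"gripper":0},{"dp":[5,72,0],"roll":0.007,"gripper":0},{"dp":[5,90,0],"roll":0.007,"gripper":0},{"dp":[5,104,0],"roll":0.007,"gripper":0},{"dp":[5,111,0],"roll":0.007,"gripper":0},{"dp":[5,111,0],"roll":0.007,"gripper":0}]'
python3 - <<'E'
from m import *
q=np.load('q.npy');S=eyes.capture("side")
cv2.imwrite("pics/a2.png",cv2.resize(S["color"][150:300,250:420,::-1],None,fx=4,fy=4,interpolation=2))
goal(q,-95,10,79)
E
```

```text
time_s: 4.17
eef_pos: [573.8, -39.4, 78.6]
ee_rot: [0.49, -0.491, 0.51, -0.509]
force: [-0.7, -0.1, -0.6]
grip_width: 0.997
t 4.2167 F [-0.3  0.2  0.3] w 1.0008416592196774 dp [-1.6  0.7 -0.3] roll 0.000 gauge pos [-96.6   9.7] 79.69265014412876
```

View pics/a2.png

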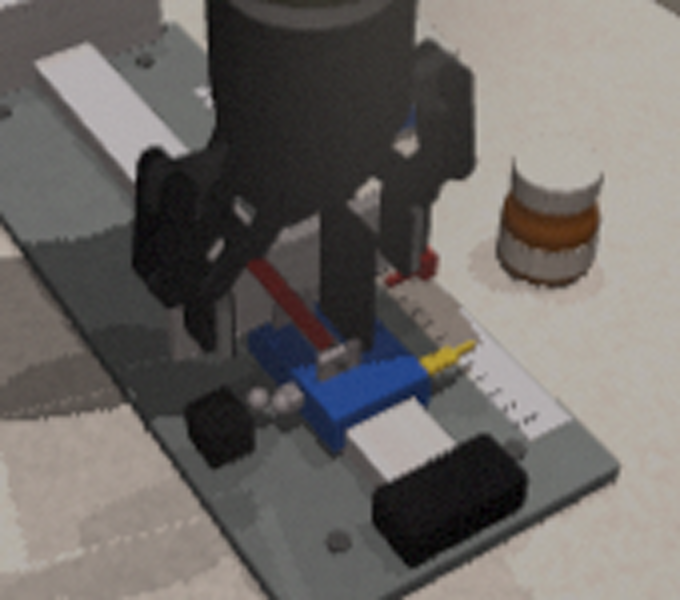

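Fingers are astride the lever and grip plate, clear of both, and the pointer tip is at about crop (470,345). Now I'll pull the leg out.

```bash
python3 -m crank '[{"dp":[-8,0,0],"roll":0,"gripper":0},{"dp":[-14,0,0],"roll":0,"gripper":0},{"dp":[-20,0,0],"roll":0,"gripper":0},{"dp":[-27,0,0],"roll":0,"gripper":0},{"dp":[-36,0,0],"roll":0,"gripper":0},{"dp":[-45,0,0],"roll":0,"gripper":0},{"dp":[-54,0,0],"roll":0,"gripper":0},{"dp":[-62,0,0],"roll":0,"gripper":0},{"dp":[-66,0,0],"roll":0,"gripper":0},{"dp":[-66,0,0],"roll":0,"gripper":0}]'
python3 - <<'E'
from m import *
q=np.load('q.npy');S=eyes.capture("side");T=eyes.capture("top")
cv2.imwrite("pics/a3.png",np.vstack([cv2.resize(p["color"][y:y+100,x:x+150,::-1],None,fx=5,fy=3,interpolation=2) for p,x,y in((T,300,120),(S,270,170))]))
goal(q,-18,10,79)
for l,z in [("leg_pointer",32),("length_mark",12)]:
  for n,p in (("S",S),("T",T)):
    for d in models.spot_point(p,l)[:2]: print(n,l,d["centre"],toG(q,onz(p,d["centre"],z)),round(d["confidence"],2))
E
```

```text
time_s: 5.05
eef_pos: [577.8, 26.3, 80.5]
ee_rot: [-0.491, 0.49, -0.508, 0.51]
force: [1.8, -4.1, 1.0]
grip_width: 1.003
t 5.15 F [ 0.4 -2.7  2.6] w 0.9969919601262865 dp [-13.1   1.3  -1. ] roll -0.000 gauge pos [-31.1   9. ] 80.30846632770532
S leg_pointer [351.2, 219.2] [-75.7 -55.8] 0.93
S length_mark [350.5, 220.2] [-61.  -65.9] 0.57
```

View pics/a3.png

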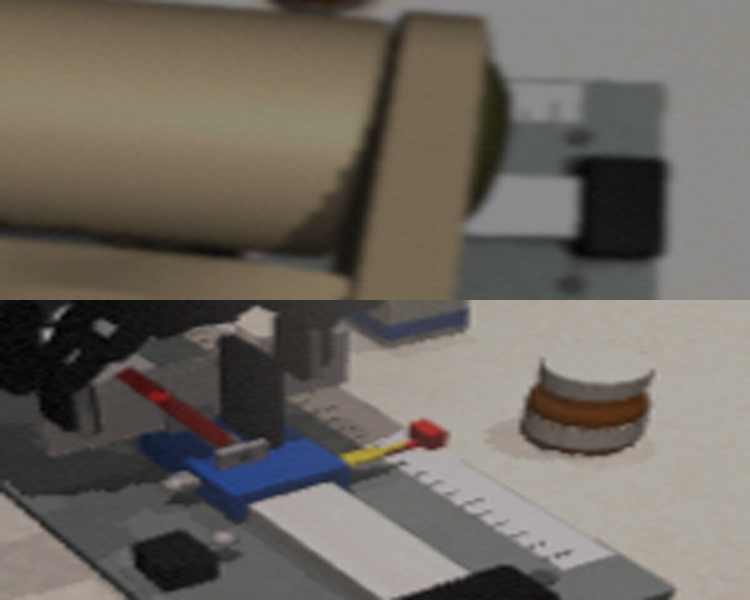

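The side view shows the leg free of its clip, the lever still open, and the pointer (crop (410,445)) about 14 mm short of the red mark. I'll bring it closer.

```bash
python3 -m crank '[{"dp":[-4,0,0],"roll":0,"gripper":0},{"dp":[-8,0,0],"roll":0,"gripper":0},{"dp":[-12,0,0],"roll":0,"gripper":0},{"dp":[-13,0,0],"roll":0,"gripper":0},{"dp":[-13,0,0],"roll":0,"gripper":0}]'
python3 - <<'E'
from m import *
q=np.load('q.npy');S=eyes.capture("side")
cv2.imwrite("pics/a4.png",cv2.resize(S["color"][185:235,305:375,::-1],None,fx=10,fy=10,interpolation=2))
goal(q,-18,10,79)
for l,z in [("leg_pointer",32),("length_mark",12)]:
    for d in models.spot_point(S,l)[:2]: print(l,d["centre"],toG(q,onz(S,d["centre"],z)),round(d["confidence"],2))
for gx in (-58,-60,-56): print(gx,"tip at",proj(S,G(q,(gx,-56,32))),"line",proj(S,G(q,(gx,-56,12))),proj(S,G(q,(gx,-76,12))))
E
```

```text
time_s: 5.77
eef_pos: [577.6, 38.6, 79.5]
ee_rot: [-0.49, 0.49, -0.509, 0.51]
force: [0.7, -4.5, 2.2]
grip_width: 0.999
t 5.8167 F [ 0.4 -4.1  2.7] w 1.0002642984170964 dp [-0.3  0.5 -0.5] roll -0.001 gauge pos [-18.3   9.5] 79.45786026479949
leg_pointer [344.2, 217.5] [-64.9 -47.5] 0.56
length_mark [351.8, 220.4] [-62.8 -67.7] 0.53
-58 tip at [345.8 213.7] line [345.4 221.3] [353.8 217.3]
-60 tip at [346.4 214.3] line [346.  221.9] [354.4 217.9]
-56 tip at [345.2 213.1] line [344.8 220.6] [353.2 216.8]
```

View pics/a4.png

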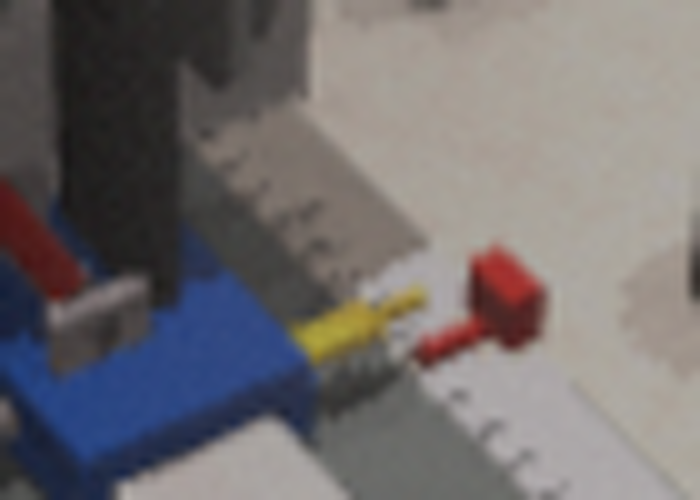

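The pointer tip is at crop (425,294) and the inner end of the mark line at (415,358). Geometry puts the pointer 1 to 3 mm short, so I'll move 2 mm and settle.

```bash
python3 -m crank '[{"dp":[-2,0,0],"roll":0,"gripper":0},{"dp":[-2,0,0],"roll":0,"gripper":0},{"dp":[-2,0,0],"roll":0,"gripper":0},{"dp":[-2,0,0],"roll":0,"gripper":0},{"dp":[-2,0,0],"roll":0,"gripper":0}]'
python3 - <<'E'
from m import *
from scipy.optimize import least_squares
q=np.load('q.npy');S=eyes.capture("side")
np.save("S1.npy",S["color"])
cv2.imwrite("pics/a5.png",cv2.resize(S["color"][205:230,330:365,::-1],None,fx=20,fy=20,interpolation=2))
goal(q,-18,2,79)
# yellow tip / red line pixels
h=cv2.cvtColor(S["color"],cv2.COLOR_RGB2HSV)
for n,lo,hi in(("yel",(20,100,60),(35,255,255)),("red",(0,130,60),(8,255,255))):
    m=cv2.inRange(h,lo,hi);ys,xs=np.nonzero(m[200:230,330:365]);xs+=330;ys+=200
    print(n,[(int(c),round(float(ys[xs==c].mean()),1),int((xs==c).sum())) for c in np.unique(xs)])
for gx in (-58,): print([proj(S,G(q,X)) for X in((gx,-46,32),(gx,-56,32),(gx,-56,12),(gx,-66,12))])
E
```

```text
time_s: 6.33
eef_pos: [577.5, 40.5, 79.3]
ee_rot: [-0.49, 0.49, -0.509, 0.51]
force: [0.5, -3.7, 3.1]
grip_width: 1.006
t 6.3833 F [ 1.9 -4.8  2.3] w 0.9963881543808231 dp [1.7 0.4 7.5] roll -0.001 gauge pos [-16.3   9.5] 79.35196230113827
yel [(334, 217.5, 2), (335, 217.5, 4), (336, 218.0, 5), (337, 217.0, 5), (338, 217.0, 5), (339, 217.0, 5), (340, 216.5, 4), (341, 216.0, 3), (342, 216.0, 3), (343, 215.0, 1), (344, 214.5, 2), (345, 214.0, 1), (346, 214.0, 1)]
red [(347, 219.5, 2), (348, 219.5, 2), (349, 219.0, 1), (350, 218.5, 2), (351, 218.5, 2), (352, 214.8, 5), (353, 214.5, 6), (354, 212.8, 6), (355, 214.5, 8), (356, 214.5, 8), (357, 215.0, 7), (358, 213.5, 2)]
[array([341.4, 215.7]), array([345.8, 213.7]), array([345.4, 221.3]), array([349.6, 219.3])]
```

View pics/a5.png

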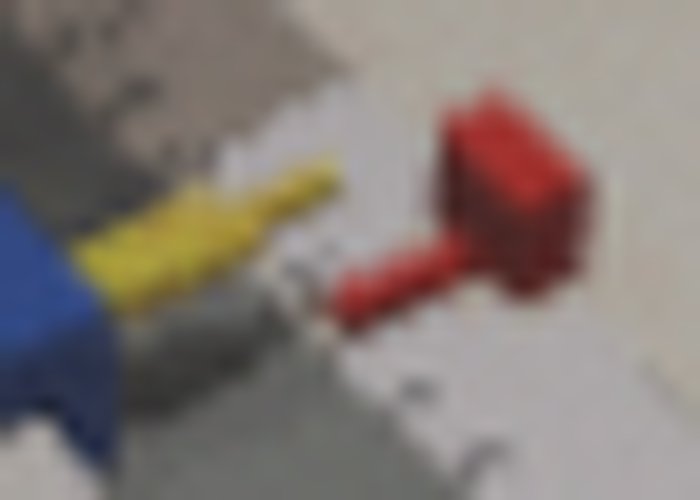

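Line and pointer now agree to about 1 mm. I'll centre the jaws on the plate and lever, then squeeze.

```bash
python3 -m crank '[{"dp":[0,0,3],"roll":0,"gripper":0},{"dp":[0,0,6],"roll":0,"gripper":20},{"dp":[0,0,9],"roll":0,"gripper":60},{"dp":[0,0,9],"roll":0,"gripper":100},{"dp":[0,0,9],"roll":0,"gripper":140},{"dp":[0,0,9],"roll":0,"gripper":180},{"dp":[0,0,9],"roll":0,"gripper":255},{"dp":[0,0,9],"roll":0,"gripper":255},{"dp":[0,0,9],"roll":0,"gripper":255},{"dp":[0,0,9],"roll":0,"gripper":255}]' 35
python3 - <<'E'
from m import *
q=np.load('q.npy');S=eyes.capture("side")
cv2.imwrite("pics/a6.png",cv2.resize(S["color"][160:240,285:375,::-1],None,fx=8,fy=7,interpolation=2))
goal(q,-16,0,79)
h=cv2.cvtColor(S["color"],cv2.COLOR_RGB2HSV)
for n,lo,hi in(("yel",(20,100,60),(35,255,255)),):
    m=cv2.inRange(h,lo,hi);ys,xs=np.nonzero(m[200:230,330:365]);xs+=330;ys+=200
    print(n,[(int(c),round(float(ys[xs==c].mean()),1),int((xs==c).sum())) for c in np.unique(xs)])
E
```

```text
time_s: 7.22
eef_pos: [589.9, 40.1, 80.2]
ee_rot: [-0.493, 0.488, -0.507, 0.512]
force: [22.2, -2.8, -4.4]
grip_width: 0.273
t 7.2667 F [22.4 -2.7 -4. ] w 0.2714111401266505 dp [-0.3  1.1 -2.8] roll -0.001 gauge pos [-16.3  -2.8] 80.17115477181774
yel [(334, 217.5, 2), (335, 217.5, 4), (336, 218.0, 5), (337, 217.0, 5), (338, 217.0, 5), (339, 217.0, 5), (340, 216.5, 4), (341, 216.0, 3), (342, 216.0, 3), (343, 215.0, 1), (344, 214.5, 2), (345, 214.0, 1), (346, 214.0, 1)]
```

View pics/a6.png

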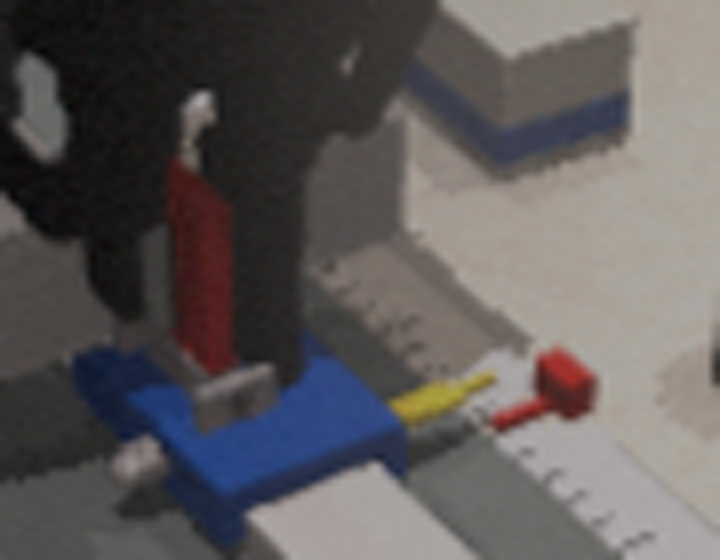

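The lever is upright, the opening (23 mm) matches the closed width, and the pointer hasn't moved. The side force of 22 N shows the jaws sit about 3 mm off centre, so I'll relieve that.

```bash
python3 -m crank '[{"dp":[0,0,1],"roll":0,"gripper":255},{"dp":[0,0,2],"roll":0,"gripper":255},{"dp":[0,0,3],"roll":0,"gripper":255},{"dp":[0,0,3],"roll":0,"gripper":255},{"dp":[0,0,3],"roll":0,"gripper":255},{"dp":[0,0,3],"roll":0,"gripper":255}]' 35
python3 - <<'E'
from m import *
q=np.load('q.npy');S=eyes.capture("side")
cv2.imwrite("pics/a7.png",cv2.resize(S["color"][150:240,275:385,::-1],None,fx=7,fy=6,interpolation=2))
goal(q,-16,0,79)
h=cv2.cvtColor(S["color"],cv2.COLOR_RGB2HSV)
for n,lo,hi in(("yel",(20,100,60),(35,255,255)),("red",(0,130,60),(8,255,255))):
    m=cv2.inRange(h,lo,hi);ys,xs=np.nonzero(m[200:230,330:365]);xs+=330;ys+=200
    print(n,[(int(c),round(float(ys[xs==c].mean()),1),int((xs==c).sum())) for c in np.unique(xs)])
for a in (0,.1): print(a,[proj(S,G(q,(-28,y,48+z))) for y,z in ((8-4,0),(8-4+61*np.sin(a),61*np.cos(a)))])
E
```

```text
time_s: 7.77
eef_pos: [590.2, 40.1, 80.2]
ee_rot: [-0.491, 0.49, -0.509, 0.51]
force: [5.3, -4.2, 7.3]
grip_width: 0.27
t 7.8167 F [ 4.1 -3.9  6.7] w 0.26973980051403756 dp [-0.2  1.1 -3.2] roll -0.001 gauge pos [-16.2  -3.2] 80.14377838814549
yel [(334, 217.5, 2), (335, 217.5, 4), (336, 218.0, 5), (337, 217.0, 5), (338, 217.0, 5), (339, 217.0, 5), (340, 216.5, 4), (341, 216.0, 3), (342, 216.0, 3), (343, 215.0, 1), (344, 214.5, 2), (345, 214.0, 1), (346, 214.0, 1)]
red [(347, 219.5, 2), (348, 219.5, 2), (349, 219.0, 1), (350, 218.5, 2), (351, 218.5, 2), (352, 214.8, 5), (353, 214.5, 6), (354, 212.8, 6), (355, 213.8, 6), (356, 215.0, 9), (357, 215.0, 7), (358, 213.5, 2)]
0 [array([310.2, 210.1]), array([309.2, 184.4])]
0.1 [array([310.2, 210.1]), array([306.2, 185.8])]
```

View pics/a7.png

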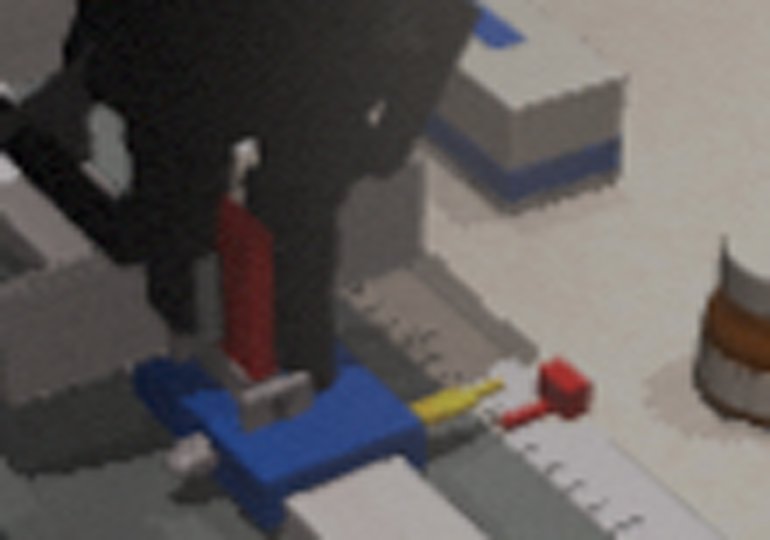

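The lever is upright and parallel to the grip plate, the opening is steady at 23 mm, and the side force is down to about 5 N. The pointer is unchanged at the mark. Handing in.

```bash
python3 -c "
from rig import ctrl
print(ctrl.finish_job())"
```

```text
the job is handed in; nothing more can be done
None
```

I pulled the leg out of its clip to the red mark, held it there with the lever open, then squeezed the lever shut. I handed in at about 7.8 s, still pinching at 35 N. No verdict is reported, so the results below come from my own checks.

- **Pointer at the mark:** the two methods straddle zero. The side picture put the pointer about 1 mm short. The first top view combined with the tool position put it about 1 mm past. The top camera was blocked by the arm for the final check. The pointer's pixels did not move while the lever closed.
- **Lever closed:** it stood upright and parallel to the grip plate in the last picture. The opening was steady at 23 mm against the 24 mm nominal width, which fits a closed lever within calibration.
- **Grip:** the jaws first closed about 3 mm off centre with 22 N of side force. I shifted them 3 mm and it fell to about 5 N. The force on plate and lever separately was not measured.
- **Cartons and jar:** I never went near them. The blue carton and the jar were upright and looked undisturbed in the last crops. I did not re-measure any of the three, and the orange carton was out of the final crop.
- **Disagreements along the way:** the networks' readings of the mark scattered by several mm, and some were plainly wrong. One gauge corner I picked in the side picture missed the fit by about 8 px. I relied on the coloured edges in the pictures for the mark.

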